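# Turn round the row of press dies

### The arm

A 6-joint arm with a two-finger parallel gripper is mounted at the origin on the work surface. World frame = base frame: x ahead of the robot, y to its left, z up, the work surface at z = 0. Lengths are in m, angles in rad, forces in N, time in s.
With the tool pointing down it reaches from about 0.35 to 0.8 m from the base axis. Payload 7.3 kg.
Tool frame: the origin (TCP) lies at the very end of the fingers, on their centre line; the grasp point (between the pads) lies 19 mm behind it; z points along the fingers, y is the line along which they close (so a half turn about z gives the same grasp; the last joint's range is limited). The gripper opens to 85 mm and grips with 20 to 120 N. Pads are 22 mm wide; open, the fingers measure 114 mm over their backs; the gripper's body (76 mm by 85 mm) begins 54 mm behind the grasp point. The pads swing forward as they close: fully open they stand 13 mm farther back than shut.
Start: joints at [0.957, 0.342, 1.524, -0, 1.275, -0.146], TCP at [0.237, 0.469, 0.196] pointing down, gripper open.
Joint ranges: [-2.53, 2.53], [-0.77, 2.02], [0.04, 2.7], [-1, 4.14], [0.28, 2.66], [-3.11, 3.11]. Speed limits (rad/s): [2.57, 2.57, 3.14, 3.14, 3.14, 3.14].

### API

Orientations are given as a unit quaternion [w, x, y, z].
In Python, from bench import * gives the robot as it stands.
- The arm moves only by the tool move_arm, never from a script. Its argument "plan" is a list of rows, each an object of numbers: "dx", "dy", "dz": the shift along the world's x, y, z in units of 0.2 m (1.0 is 0.2 m); "rx", "ry", "rz": the turn, a rotation vector about the world's x, y, z in units of 180 degrees (1.0 is 180 degrees). A call has exactly 8 rows; each row is the pose to reach, as a shift and turn from the pose commanded when the call began, turning the shorter way round; what a row does not reach only later rows make up. A row lasts 1/10 s, in which the tool goes at most 50 mm and 8.59 degrees, less where a joint would pass 70% of its speed; a pose out of reach is approached as far as the arm can. A call with a number of a shift or a turn outside -1 to 1 is refused whole. A call with a gripper value outside its range is refused whole. "grip" is the closure, from 0 (fully open) to 1 (shut), set as the call begins (left out, the last holds). The fingers move at their own pace and stop on an object; "force" is the grip in N (left out, the last holds). Time passes only in rows, so rows that repeat a pose let the fingers close, or fill a call up. It gives the time, the measured TCP pose, the force, the opening and the grip force at its end, in the units of the state.
- read_state(): the state, without advancing time (a new reading comes with each control period).
- get_image(name): name is "scene" or "top" or "wrist"; returns (picture, depth): 420x560x3 uint8, red, green, blue; 420x560 float32, m along the optical axis (not along the pixel's ray), 0 where there is no reading.
- calibration(name): a dict with "mtx" (3x3 intrinsics, pixels), "T" (4x4, takes a point from camera to world coordinates). Camera axes: x right, y down, z forward; pixel columns grow to the right and rows downward; lengths in m; the calibration is good to about 2 mm. The wrist camera is an equidistant fisheye: a pixel r from the principal point sees the ray r / f radians off the axis. A picture is of the moment at which its call begins: read the wrist's pose just before it. calibration takes no time and is no camera call; for the wrist camera it gives the pose at the moment of the call.
- finish_job(): hands the job in; it is judged then, once.
The state is a dict: "time_s": time; "joint_positions": joint angles; "qd": joint speeds; "tau": joint torques, N m; "ee_pos": TCP position; "tool_rot": TCP orientation; "contact_force": force on the tool from outside, world axes, zero at the start; "wrist_torque": the same for the moment, N m; "gripper_width": finger opening in m; "grasp_force": force on a finger pad.
Only numpy, scipy, OpenCV 4.12 (cv2) and the standard library are available. Lean on these libraries where they do the work, as an engineer would, in place of code of your own. Each camera call takes 0.05 s, during which the arm holds its last target. There are 200 camera calls.

### The job

Move the four steel press dies from the row of black nests into the light-brown wooden rack, in reverse order: the die that stands farthest left in the nests, seen from the robot, goes into the rightmost pocket, the next one into the pocket beside it, and so on. Stand each die upright on the floor of its own pocket, and leave the small dust cover between the two rows where it is.

Things in the scene. Friction and masses are not known exactly. Their poses are not given: they have to be found in the camera images.
- die_round: Loose steel press die, about 0.18 kg: round foot, 36 mm diameter, 14 mm high, on it a plain round post, 20 mm in diameter, up to height 54 mm. Origin: centre of the underside; z up. Starts upright in a black nest, its x axis within 6 degrees of the nest's. Grip 46 mm over its underside, fingers closing along x.
- die_square: Loose steel press die, about 0.18 kg: round foot, 36 mm diameter, 14 mm high, on it a square post, 24 x 24 mm, its sides along the die's x and y axes, up to height 54 mm. Origin: centre of the underside; z up. Starts upright in a black nest, its x axis within 6 degrees of the nest's. Grip 46 mm over its underside, fingers closing along x.
- die_disc: Loose steel press die, about 0.18 kg: round foot, 36 mm diameter, 14 mm high, on it a 16 mm neck carrying a disc head 34 mm in diameter, which reaches from height 38 to 54 mm (like a mushroom): take it by the head. Origin: centre of the underside; z up. Starts upright in a black nest, its x axis within 6 degrees of the nest's. Grip 46 mm over its underside, fingers closing along x.
- die_pin: Loose steel press die, about 0.18 kg: round foot, 36 mm diameter, 14 mm high, on it a thin round pin, 12 mm in diameter, up to height 62 mm. Origin: centre of the underside; z up. Starts upright in a black nest, its x axis within 6 degrees of the nest's. Grip 46 mm over its underside, fingers closing along x.
- nest_round: Fixed black plastic nest holding the round die at the start; all four alike, in one straight row 56 mm apart, in any order. 52 x 52 mm, 10 mm high, walls 3 mm, floor 4 mm thick. Origin: centre of its underside, 6 mm above the table. x: across the row, away from the robot; y: along the row, to the robot's left (within 21 degrees).
- nest_square: Fixed black plastic nest holding the square die at the start; all four alike, in one straight row 56 mm apart, in any order. 52 x 52 mm, 10 mm high, walls 3 mm, floor 4 mm thick. Origin: centre of its underside, 6 mm above the table. x: across the row, away from the robot; y: along the row, to the robot's left (within 21 degrees).
- nest_disc: Fixed black plastic nest holding the disc die at the start; all four alike, in one straight row 56 mm apart, in any order. 52 x 52 mm, 10 mm high, walls 3 mm, floor 4 mm thick. Origin: centre of its underside, 6 mm above the table. x: across the row, away from the robot; y: along the row, to the robot's left (within 21 degrees).
- nest_pin: Fixed black plastic nest holding the pin die at the start; all four alike, in one straight row 56 mm apart, in any order. 52 x 52 mm, 10 mm high, walls 3 mm, floor 4 mm thick. Origin: centre of its underside, 6 mm above the table. x: across the row, away from the robot; y: along the row, to the robot's left (within 21 degrees).
- rack: Fixed light-brown wooden rack, empty at the start, left or right of the nests: 62 (x) by 230 (y) mm, 16 mm high; four square pockets 50 x 50 mm, 10 mm deep, centres at y = -84, -28, 28, 84 mm, x = 0. Origin: centre of its underside, on the table; pocket floor 6 mm above. x: away from the robot; y: along the row, to the robot's left (within 21 degrees).
- dome: Small clear dust cover over a watch part, standing loose on the table between the two rows, to be left alone: base 56 mm in diameter, 69 mm high with its white knob. Origin: centre of its underside.
Things that resemble listed ones, but are neither listed nor needed, are in the scene too. What is shaped like the die_pin but green or turquoise is not meant.

How it is judged:
At the end, for the whole second after the job is handed in: Each die is upright (0.1 rad), at rest (0.03 m/s), in its own rack pocket, within 12 mm of its centre in rack x and y, underside 2 to 11 mm over the rack's underside (floor: 6 mm); left to right in the reverse of their starting order in the nests (x of die_round in the frame of rack between -0.012 and 0.012 m and z of die_round in the frame of rack between 0.002 and 0.011 m and angle between each of die_round, die_square, die_disc, die_pin's own z axis and vertical below 0.1 rad and linear speed of each of die_round, die_square, die_disc, die_pin below 0.03 m/s and (y of die_round in the frame of rack between -0.096 and -0.072 m or y of die_round in the frame of rack between -0.04 and -0.016 m or y of die_round in the frame of rack between 0.016 and 0.04 m or y of die_round in the frame of rack between 0.072 and 0.096 m) and x of die_square in the frame of rack between -0.012 and 0.012 m and z of die_square in the frame of rack between 0.002 and 0.011 m and (y of die_square in the frame of rack between -0.096 and -0.072 m or y of die_square in the frame of rack between -0.04 and -0.016 m or y of die_square in the frame of rack between 0.016 and 0.04 m or y of die_square in the frame of rack between 0.072 and 0.096 m) and x of die_disc in the frame of rack between -0.012 and 0.012 m and z of die_disc in the frame of rack between 0.002 and 0.011 m and (y of die_disc in the frame of rack between -0.096 and -0.072 m or y of die_disc in the frame of rack between -0.04 and -0.016 m or y of die_disc in the frame of rack between 0.016 and 0.04 m or y of die_disc in the frame of rack between 0.072 and 0.096 m) and x of die_pin in the frame of rack between -0.012 and 0.012 m and z of die_pin in the frame of rack between 0.002 and 0.011 m and (y of die_pin in the frame of rack between -0.096 and -0.072 m or y of die_pin in the frame of rack between -0.04 and -0.016 m or y of die_pin in the frame of rack between 0.016 and 0.04 m or y of die_pin in the frame of rack between 0.072 and 0.096 m) and ((y of nest_square in the frame of nest_round above 0 m and y of die_square in the frame of rack below -0.056 m and y of die_round in the frame of rack above -0.056 m) or (y of nest_square in the frame of nest_round above 0 m and y of die_square in the frame of rack below 0 m and y of die_round in the frame of rack above 0 m) or (y of nest_square in the frame of nest_round above 0 m and y of die_square in the frame of rack below 0.056 m and y of die_round in the frame of rack above 0.056 m) or (y of nest_square in the frame of nest_round below 0 m and y of die_square in the frame of rack above -0.056 m and y of die_round in the frame of rack below -0.056 m) or (y of nest_square in the frame of nest_round below 0 m and y of die_square in the frame of rack above 0 m and y of die_round in the frame of rack below 0 m) or (y of nest_square in the frame of nest_round below 0 m and y of die_square in the frame of rack above 0.056 m and y of die_round in the frame of rack below 0.056 m)) and ((y of nest_disc in the frame of nest_round above 0 m and y of die_disc in the frame of rack below -0.056 m and y of die_round in the frame of rack above -0.056 m) or (y of nest_disc in the frame of nest_round above 0 m and y of die_disc in the frame of rack below 0 m and y of die_round in the frame of rack above 0 m) or (y of nest_disc in the frame of nest_round above 0 m and y of die_disc in the frame of rack below 0.056 m and y of die_round in the frame of rack above 0.056 m) or (y of nest_disc in the frame of nest_round below 0 m and y of die_disc in the frame of rack above -0.056 m and y of die_round in the frame of rack below -0.056 m) or (y of nest_disc in the frame of nest_round below 0 m and y of die_disc in the frame of rack above 0 m and y of die_round in the frame of rack below 0 m) or (y of nest_disc in the frame of nest_round below 0 m and y of die_disc in the frame of rack above 0.056 m and y of die_round in the frame of rack below 0.056 m)) and ((y of nest_disc in the frame of nest_square above 0 m and y of die_disc in the frame of rack below -0.056 m and y of die_square in the frame of rack above -0.056 m) or (y of nest_disc in the frame of nest_square above 0 m and y of die_disc in the frame of rack below 0 m and y of die_square in the frame of rack above 0 m) or (y of nest_disc in the frame of nest_square above 0 m and y of die_disc in the frame of rack below 0.056 m and y of die_square in the frame of rack above 0.056 m) or (y of nest_disc in the frame of nest_square below 0 m and y of die_disc in the frame of rack above -0.056 m and y of die_square in the frame of rack below -0.056 m) or (y of nest_disc in the frame of nest_square below 0 m and y of die_disc in the frame of rack above 0 m and y of die_square in the frame of rack below 0 m) or (y of nest_disc in the frame of nest_square below 0 m and y of die_disc in the frame of rack above 0.056 m and y of die_square in the frame of rack below 0.056 m)) and ((y of nest_pin in the frame of nest_round above 0 m and y of die_pin in the frame of rack below -0.056 m and y of die_round in the frame of rack above -0.056 m) or (y of nest_pin in the frame of nest_round above 0 m and y of die_pin in the frame of rack below 0 m and y of die_round in the frame of rack above 0 m) or (y of nest_pin in the frame of nest_round above 0 m and y of die_pin in the frame of rack below 0.056 m and y of die_round in the frame of rack above 0.056 m) or (y of nest_pin in the frame of nest_round below 0 m and y of die_pin in the frame of rack above -0.056 m and y of die_round in the frame of rack below -0.056 m) or (y of nest_pin in the frame of nest_round below 0 m and y of die_pin in the frame of rack above 0 m and y of die_round in the frame of rack below 0 m) or (y of nest_pin in the frame of nest_round below 0 m and y of die_pin in the frame of rack above 0.056 m and y of die_round in the frame of rack below 0.056 m)) and ((y of nest_pin in the frame of nest_square above 0 m and y of die_pin in the frame of rack below -0.056 m and y of die_square in the frame of rack above -0.056 m) or (y of nest_pin in the frame of nest_square above 0 m and y of die_pin in the frame of rack below 0 m and y of die_square in the frame of rack above 0 m) or (y of nest_pin in the frame of nest_square above 0 m and y of die_pin in the frame of rack below 0.056 m and y of die_square in the frame of rack above 0.056 m) or (y of nest_pin in the frame of nest_square below 0 m and y of die_pin in the frame of rack above -0.056 m and y of die_square in the frame of rack below -0.056 m) or (y of nest_pin in the frame of nest_square below 0 m and y of die_pin in the frame of rack above 0 m and y of die_square in the frame of rack below 0 m) or (y of nest_pin in the frame of nest_square below 0 m and y of die_pin in the frame of rack above 0.056 m and y of die_square in the frame of rack below 0.056 m)) and ((y of nest_pin in the frame of nest_disc above 0 m and y of die_pin in the frame of rack below -0.056 m and y of die_disc in the frame of rack above -0.056 m) or (y of nest_pin in the frame of nest_disc above 0 m and y of die_pin in the frame of rack below 0 m and y of die_disc in the frame of rack above 0 m) or (y of nest_pin in the frame of nest_disc above 0 m and y of die_pin in the frame of rack below 0.056 m and y of die_disc in the frame of rack above 0.056 m) or (y of nest_pin in the frame of nest_disc below 0 m and y of die_pin in the frame of rack above -0.056 m and y of die_disc in the frame of rack below -0.056 m) or (y of nest_pin in the frame of nest_disc below 0 m and y of die_pin in the frame of rack above 0 m and y of die_disc in the frame of rack below 0 m) or (y of nest_pin in the frame of nest_disc below 0 m and y of die_pin in the frame of rack above 0.056 m and y of die_disc in the frame of rack below 0.056 m))); the robot touches nothing.
It fails at once if the small dust cover is displaced by more than 20 mm or tipped by more than 0.3 rad (distance of dome from where it was at the start of the episode above 0.02 m or angle between dome's own z axis and vertical above 0.3 rad).
It also fails if it takes over 115 s, if anything falls off the work surface, if the arm or the gripper's body presses on something with over 40 N, if the wrist force passes 120 N, or if a joint passes its speed limit or range.

## Working session

There is one attempt and no reset: what is moved stays moved. The work goes in short steps, Python scripts to look and compute and a tool call to move; the robot and the scene stay as the last step left them, time stands still between calls to the robot, and variables do not carry over. Pictures are saved under pics/ and viewed, at most 14 in all, crops included, and the job is handed in when it is done.

Besides the shell and the picture viewer there is one more tool, called after ">>>" as a command line: name --argument value ..., lists and objects as JSON in quotes. move_arm: Moves the arm, as the interface text tells. Shifts and turns lie within -1 to 1; 1 stands for 0.2 m of shift or 180 degrees of turn. Its arguments: {"type":"object","properties":{"plan":{"type":"array"},"grip":{"type":"number"},"force":{"type":"number"}},"required":["plan"]}

```bash
mkdir -p pics
python3 - <<'E'
from bench import *
import cv2,numpy as np
for n in ["scene","top"]:
    p,d=get_image(n); np.savez(f"pics/{n}.npz",p=p,d=d); cv2.imwrite(f"pics/{n}.png",p[:,:,::-1])
    c=calibration(n); print(n,np.round(c["mtx"],1).tolist(),np.round(c["T"],3).tolist())
s=read_state();print(s["time_s"],s["ee_pos"],s["tool_rot"],s["gripper_width"])
E
```

```text
scene [[466.1, 0.0, 277.2], [0.0, 466.1, 208.3], [0.0, 0.0, 1.0]] [[0.105, 0.827, -0.553, 1.032], [0.994, -0.096, 0.046, 0.02], [-0.015, -0.555, -0.832, 0.773], [0.0, 0.0, 0.0, 1.0]]
top [[421.8, 0.0, 277.3], [0.0, 421.8, 202.6], [0.0, 0.0, 1.0]] [[0.007, -0.99, 0.144, 0.434], [-0.999, -0.002, 0.038, 0.028], [-0.037, -0.144, -0.989, 0.9], [0.0, 0.0, 0.0, 1.0]]
0.1 [0.23650249 0.46826632 0.19531188] [-2.34250922e-04  2.31772116e-01  9.72769884e-01 -6.20721178e-04] 0.08512658880927768
```

View pics/scene.png

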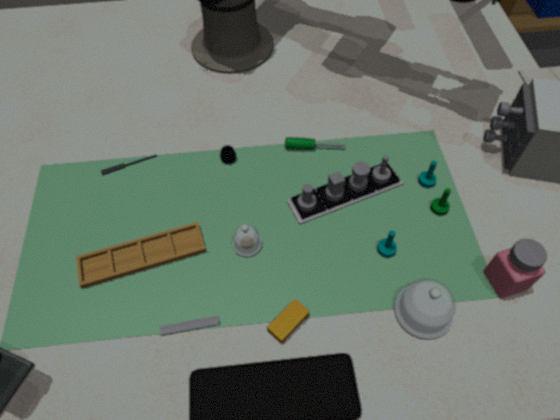

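View pics/top.png

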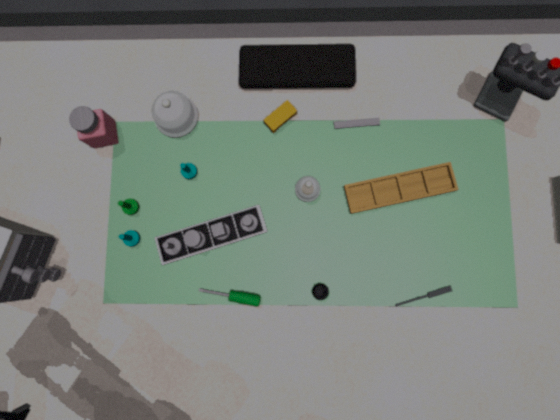

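The top view shows the nest row at (158–266, 205–262) and the rack at (345–457, 165–212). The dome is between them at (307,188).

Things that could be taken for the pin die:
- nest pin at (172,245): the grey one in the nest, so this is my choice
- turquoise pin at (189,170)
- green pin at (130,206)
- turquoise pin at (130,238)

Next I'll check this in a close crop and measure.

```bash
cat > h.py <<'E'
import numpy as np,cv2
from bench import *
def load(n):
    f=np.load(f"pics/{n}.npz"); return f["p"],f["d"],calibration(n)
def cloud(d,c):
    K=c["mtx"];v,u=np.indices(d.shape)
    P=np.stack([(u-K[0,2])/K[0,0]*d,(v-K[1,2])/K[1,1]*d,d],-1)
    W=P@c["T"][:3,:3].T+c["T"][:3,3]; W[d==0]=np.nan; return W
def plane(uv,c,z):
    K=c["mtx"];uv=np.atleast_2d(np.asarray(uv,float))
    r=np.c_[(uv[:,0]-K[0,2])/K[0,0],(uv[:,1]-K[1,2])/K[1,1],np.ones(len(uv))]@c["T"][:3,:3].T
    o=c["T"][:3,3]; return o+r*((z-o[2])/r[:,2])[:,None]
E
python3 - <<'E'
from h import *
out=[]
for n,(a,b,e,f) in {"top":(150,195,275,270),"scene":(280,145,410,223)}.items():
    p,d,c=load(n); out.append(cv2.resize(p[b:f,a:e],(600,300),interpolation=cv2.INTER_CUBIC))
    W=cloud(d,c)
    print(n,"table z",np.nanmedian(W[250:290,330:380,2]) if n=="top" else np.nanmedian(W[255:290,100:200,2]))
    hsv=cv2.cvtColor(p,cv2.COLOR_RGB2HSV)
    m=cv2.inRange(hsv,(8,80,60),(25,255,255)); 
    k=[q for q in cv2.findContours(cv2.morphologyEx(m,cv2.MORPH_CLOSE,np.ones((5,5))),0,2)[0] if cv2.contourArea(q)>1200]
    for q in k:
        X=plane(q[:,0],c,0.016); r=cv2.minAreaRect((X[:,:2]*1000).astype(np.float32)); print(" rack?",cv2.boundingRect(q),np.round(r[0],1),np.round(r[1],1),round(r[2],1))
    # die tops from depth
    for z0,z1 in ((.046,.058),(.058,.068)):
        mm=((W[...,2]>z0)&(W[...,2]<z1)&(W[...,0]>.2)&(W[...,0]<.7)&(abs(W[...,1])<.45)).astype(np.uint8)
        N,L,S,C=cv2.connectedComponentsWithStats(mm)
        for i in range(1,N):
            if S[i,4]>6: print(z0,C[i].round(1),S[i,4],np.round(np.nanmedian(W[L==i],0)*1000,1))
cv2.imwrite("pics/crop.png",np.vstack(out)[:,:,::-1])
E
```

```text
top table z 0.0011763299430487262
 rack? (344, 162, 114, 51) [ 595.4 -196.8] [ 62.4 230.9] 12.6
0.046 [102.4 138.6] 41 [692.7 430.7  52.8]
0.046 [184.8 167.5] 10 [629.4 252.2  52.7]
0.046 [308.1 185.4] 170 [591.8  -1.7  48.6]
0.046 [124.1 204.3] 15 [553.2 375.8  52.4]
0.046 [199.  240.4] 18 [479.3 216.9  52.2]
0.046 [125.  236.6] 16 [486.5 370.3  53.5]
0.058 [100.3 137. ] 32 [692.9 429.4  63.5]
0.058 [182.5 165.1] 27 [633.2 256.8  62.1]
0.058 [308.4 184.5] 23 [590.9  -1.2  66.4]
0.058 [120.5 202.7] 30 [554.5 380.2  61.9]
0.058 [246.7 220.4] 78 [519.1 121.1  63. ]
0.058 [217.5 229.1] 148 [501.8 179.5  63.5]
0.058 [191.8 237.9] 226 [483.6 230.7  63.2]
0.058 [121.3 236.3] 28 [486.8 374.4  62.9]
0.058 [169.  245.2] 9 [469.4 276.1  63.4]
scene table z 0.0017458880507989494
 rack? (77, 222, 128, 65) [ 599.3 -198.2] [ 68.2 229.2] 12.6
0.046 [383.6 164.9] 25 [474.5 278.4  51.7]
0.046 [432.4 166.9] 23 [491.2 371.8  51.6]
0.046 [359.4 175.9] 61 [497.8 224.8  52.4]
0.046 [335.9 184.4] 61 [512.  174.9  51.3]
0.046 [307.3 194.1] 36 [527.1 119.   52.4]
0.046 [445.4 194.9] 29 [559.5 377.2  51. ]
0.046 [245.9 233.5] 182 [598.6  -1.9  48.1]
0.046 [390.6 237.5] 23 [638.1 252.8  50.8]
0.058 [361.2 168.5] 204 [486.5 230.4  62.2]
0.058 [384.7 161.1] 21 [473.9 279.1  62.7]
0.058 [433.8 163.1] 29 [488.7 373.7  61.4]
0.058 [336.6 178.2] 144 [503.9 179.   62.3]
0.058 [307.6 188.3] 80 [521.4 120.8  62.4]
0.058 [447.5 190.7] 33 [555.8 380.   61.2]
0.058 [245. 228.] 40 [596.9  -2.   64.9]
0.058 [392.  233.2] 38 [634.2 255.   61. ]
```

View pics/crop.png

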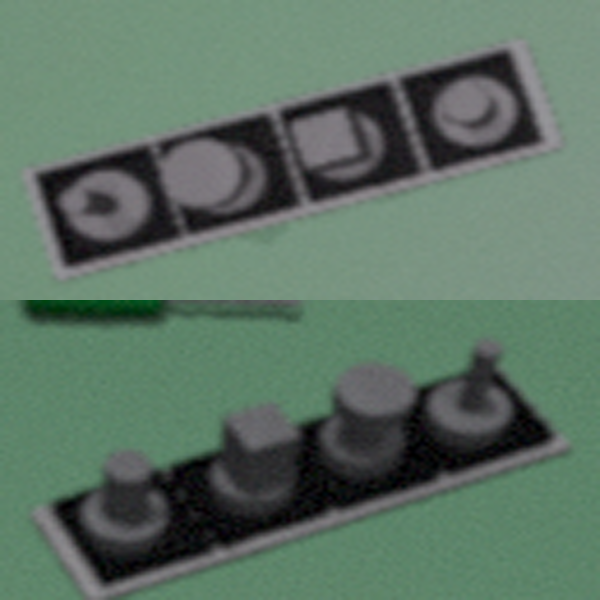

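The crop shows all four steel dies. From the robot's left they are pin (107,205), disc (200,175), square (325,135) and round (465,105).

Next I'll get the foot positions, nest angle and square yaw.

Run:
```python
from h import *
F={"top":{"pin":(172.3,246.2),"round":(249,222.5)},"scene":{"pin":(381.8,172.3),"round":(307.1,200)}}
for n in F:
    p,d,c=load(n)
    for k,v in F[n].items(): print(n,k,"foot",np.round(plane(v,c,.024)[0]*1000,1))
    a,b,e,f=(150,195,275,270) if n=="top" else (280,145,410,223)
    g=p[b:f,a:e].max(2); m=cv2.morphologyEx((g<60).astype(np.uint8),cv2.MORPH_OPEN,np.ones((2,2)))
    # black pixels, hull at z=12mm
    q=cv2.findNonZero(m)[:,0]+[a,b]; X=plane(q,c,.014); r=cv2.minAreaRect((X[:,:2]*1000).astype(np.float32)); print("nest rect",np.round(r[0],1),np.round(r[1],1),round(r[2],1))
    W=cloud(d,c); mm=((W[...,2]>.060)&(W[...,2]<.075)).astype(np.uint8)
    N,L,S,C=cv2.connectedComponentsWithStats(mm)
    for i in range(1,N):
        if S[i,4]>60 and S[i,4]<400:
            ys,xs=np.where(L==i); X=plane(np.c_[xs,ys],c,.064)*1000; r=cv2.minAreaRect(X[:,:2].astype(np.float32)); 
            if .4<W[L==i][:,0].mean()<.6: print(C[i].round(1),"top mean",X.mean(0).round(1),"rect",np.round(r[0],1),np.round(r[1],1),round(r[2],1))
```

```text
top pin foot [468.7 280.8  24. ]
top round foot [518.9 120.9  24. ]
nest rect [492.9 202.9] [ 49.8 217.3] 17.7
[246.5 220.3] top mean [519.4 121.8  64. ] rect [519.  121.8] [18.1 18.1] 0.2
[217.4 229. ] top mean [501.8 179.8  64. ] rect [501.8 179.6] [23.6 24.4] 18.7
[ 35.8 249.3] top mean [459.3 546.9  64. ] rect [460.8 545.5] [72.6 29.4] 3.5
[191.7 237.9] top mean [483.8 230.9  64. ] rect [483.6 230.4] [31.9 32.4] 0.3
scene pin foot [471.2 281.1  24. ]
scene round foot [521.3 121.3  24. ]
nest rect [440.2 186.7] [180.5 220.5] 17.2
[529.4 150.8] top mean [481.9 566.8  64. ] rect [474.1 560.7] [126.2  62.7] 32.7
[361. 168.] top mean [486.2 229.8  64. ] rect [486.7 229.3] [33.  33.2] 27.6
[336.4 178. ] top mean [504.5 178.5  64. ] rect [504.9 178.5] [26.4 25.2] 18.1
[307.6 188. ] top mean [521.6 120.6  64. ] rect [521.5 120.5] [16.9 18.7] 82.2
```

Averaged over both views, the die centres are pin (470,281), disc (485,230), square (503,179) and round (520,121) mm. Nest yaw is 17.6°.

The rack is at (596,-197) with yaw 12.6°, so the targets are:

| Die | Target (mm) |
|---|---|
| pin | (614,-279) |
| disc | (602,-224) |
| square | (590,-170) |
| round | (578,-115) |

I'll start with the pin.

>>> move_arm --plan '[{"dx":0.3,"dy":-0.25,"dz":0,"rz":-0.04},{"dx":0.5,"dy":-0.45,"dz":0,"rz":-0.085},{"dx":0.7,"dy":-0.65,"dz":0,"rz":-0.13},{"dx":0.9,"dy":-0.85,"dz":0,"rz":-0.17},{"dx":1,"dy":-0.935,"dz":0,"rz":-0.21},{"dx":1,"dy":-0.935,"dz":0,"rz":-0.251},{"dx":1,"dy":-0.935,"dz":0,"rz":-0.251},{"dx":1,"dy":-0.935,"dz":0,"rz":-0.251}]' --grip 0 --force 50

```text
invalid input
```

>>> move_arm --plan '[{"dx":0.3,"dy":-0.25,"dz":0,"rx":0,"ry":0,"rz":-0.04},{"dx":0.5,"dy":-0.45,"dz":0,"rx":0,"ry":0,"rz":-0.085},{"dx":0.7,"dy":-0.65,"dz":0,"rx":0,"ry":0,"rz":-0.13},{"dx":0.9,"dy":-0.85,"dz":0,"rx":0,"ry":0,"rz":-0.17},{"dx":1,"dy":-0.935,"dz":0,"rx":0,"ry":0,"rz":-0.21},{"dx":1,"dy":-0.935,"dz":0,"rx":0,"ry":0,"rz":-0.251},{"dx":1,"dy":-0.935,"dz":0,"rx":0,"ry":0,"rz":-0.251},{"dx":1,"dy":-0.935,"dz":0,"rx":0,"ry":0,"rz":-0.251}]' --grip 0 --force 50

```text
time_s: 0.9
ee_pos: [0.4365, 0.2814, 0.1955]
tool_rot: [-0.0, 0.587, 0.809, -0.0]
contact_force: [-0.6, 0.5, -0.0]
gripper_width: 0.0851
grasp_force: 0.0
```

>>> move_arm --plan '[{"dx":0.1,"dy":0,"dz":-0.1,"rx":0,"ry":0,"rz":0},{"dx":0.167,"dy":0,"dz":-0.28,"rx":0,"ry":0,"rz":0},{"dx":0.167,"dy":0,"dz":-0.45,"rx":0,"ry":0,"rz":0},{"dx":0.167,"dy":0,"dz":-0.58,"rx":0,"ry":0,"rz":0},{"dx":0.167,"dy":0,"dz":-0.68,"rx":0,"ry":0,"rz":0},{"dx":0.167,"dy":0,"dz":-0.75,"rx":0,"ry":0,"rz":0},{"dx":0.167,"dy":0,"dz":-0.79,"rx":0,"ry":0,"rz":0},{"dx":0.167,"dy":0,"dz":-0.79,"rx":0,"ry":0,"rz":0}]'

```text
time_s: 1.7
ee_pos: [0.4687, 0.2823, 0.0371]
tool_rot: [-0.001, 0.587, 0.81, -0.001]
contact_force: [-0.4, 0.2, 0.5]
gripper_width: 0.0855
grasp_force: 0.0
```

>>> move_arm --plan '[{"dx":0,"dy":0,"dz":0,"rx":0,"ry":0,"rz":0},{"dx":0,"dy":0,"dz":0,"rx":0,"ry":0,"rz":0},{"dx":0,"dy":0,"dz":0,"rx":0,"ry":0,"rz":0},{"dx":0,"dy":0,"dz":0,"rx":0,"ry":0,"rz":0},{"dx":0,"dy":0,"dz":0,"rx":0,"ry":0,"rz":0},{"dx":0,"dy":0,"dz":0,"rx":0,"ry":0,"rz":0},{"dx":0,"dy":0,"dz":0,"rx":0,"ry":0,"rz":0},{"dx":0,"dy":0,"dz":0,"rx":0,"ry":0,"rz":0}]' --grip 1

```text
time_s: 2.5
ee_pos: [0.4701, 0.2816, 0.0379]
tool_rot: [0.0, 0.588, 0.809, -0.0]
contact_force: [0.3, 0.6, 0.1]
gripper_width: 0.0003
grasp_force: 0.0
```

The gripper shut fully without a die, so I'll look.

Run:
```python
from h import *
out=[]
for n,(a,b,e,f) in {"top":(140,185,290,285),"scene":(290,120,440,220)}.items():
    p,d=get_image(n); out.append(cv2.resize(p[b:f,a:e],(390,290),interpolation=cv2.INTER_CUBIC))
p,d=get_image("wrist"); out.append(cv2.resize(p,(390,290)))
out.append(out[0]*0)
cv2.imwrite("pics/g1.png",np.vstack([np.hstack(out[:2]),np.hstack(out[2:])])[:,:,::-1])
```

```text
(no output)
```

View pics/g1.png

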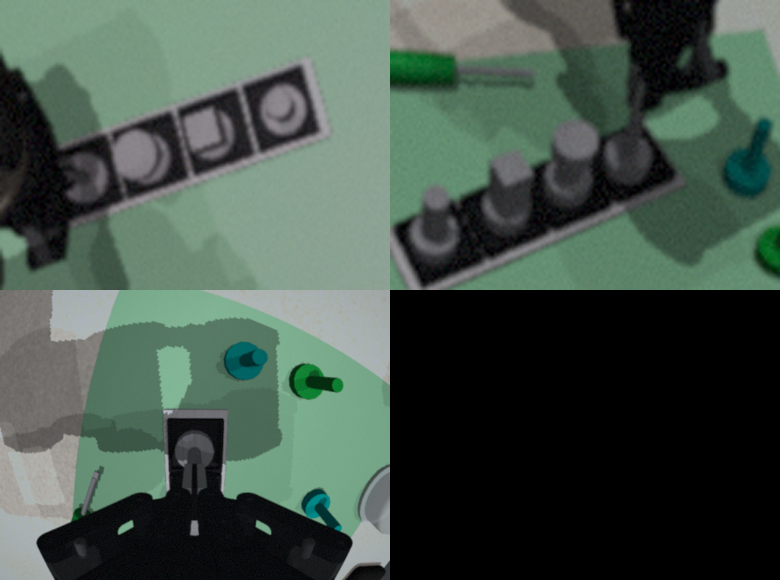

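```bash
python3 - <<'E'
from h import *
s=read_state();print(s["ee_pos"],s["gripper_width"],s["grasp_force"])
def proj(X,c):
    q=c["T"][:3,:3].T@(np.array(X)-c["T"][:3,3]); return (c["mtx"]@(q/q[2]))[:2].round(1)
for n in("top","scene"):
    c=calibration(n)
    for X in ([.470,.2816,.038],[.470,.2816,.072],[.47,.281,.024],[.470,.2816,.11]): print(n,X,proj(X,c))
c=calibration("wrist");print(np.round(c["mtx"],1).tolist(),np.round(c["T"],3).tolist())
p,d=get_image("wrist"); np.savez("pics/wrist.npz",p=p,d=d); cv2.imwrite("pics/w2.png",cv2.resize(p[180:420,180:380],(500,600),interpolation=cv2.INTER_CUBIC)[:,:,::-1])
K=c["mtx"];v,u=np.indices(d.shape);x=u-K[0,2];y=v-K[1,2];r=np.hypot(x,y);th=r/K[0,0];t=np.tan(th)/np.maximum(r,1e-9)*d
W=np.stack([x*t,y*t,d],-1)@c["T"][:3,:3].T+c["T"][:3,3]
m=(d>0)&(abs(W[...,0]-.47)<.03)&(abs(W[...,1]-.281)<.05)
for a,b in((.018,.027),(.028,.05),(.05,.068),(.068,.08),(.08,.1)):
    q=m&(W[...,2]>a)&(W[...,2]<b);print(a,b,q.sum(), (W[q].min(0).round(3),W[q].max(0).round(3),np.median(u[q]),np.median(v[q])) if q.any() else "")
E
python3 - <<'E'
import cv2,numpy as np
p=cv2.imread("pics/w2.png")
E
```

```text
[0.47013844 0.28161365 0.03791221] -1.6850291149606234e-05 0.0
top [0.47, 0.2816, 0.038] [170.  245.3]
top [0.47, 0.2816, 0.072] [165.  244.5]
top [0.47, 0.281, 0.024] [172.2 245.6]
top [0.47, 0.2816, 0.11] [159.  243.6]
scene [0.47, 0.2816, 0.038] [383.1 167.5]
scene [0.47, 0.2816, 0.072] [386.2 156.5]
scene [0.47, 0.281, 0.024] [381.6 171.9]
scene [0.47, 0.2816, 0.11] [389.8 143.4]
[[325.2, 0.0, 278.9], [0.0, 325.2, 211.8], [0.0, 0.0, 1.0]] [[0.951, 0.297, 0.084, 0.448], [0.309, -0.915, -0.259, 0.346], [-0.001, 0.273, -0.962, 0.216], [0.0, 0.0, 0.0, 1.0]]
0.018 0.027 1762 (array([0.441, 0.254, 0.018]), array([0.495, 0.313, 0.027]), np.float64(278.0), np.float64(227.0))
0.028 0.05 256 (array([0.463, 0.278, 0.028]), array([0.475, 0.286, 0.05 ]), np.float64(278.0), np.float64(237.0))
0.05 0.068 224 (array([0.464, 0.231, 0.05 ]), array([0.489, 0.286, 0.065]), np.float64(279.0), np.float64(249.0))
0.068 0.08 45 (array([0.46 , 0.289, 0.078]), array([0.472, 0.293, 0.08 ]), np.float64(279.0), np.float64(252.0))
0.08 0.1 1195 (array([0.454, 0.282, 0.08 ]), array([0.48 , 0.293, 0.1  ]), np.float64(279.0), np.float64(268.0))
```

View pics/w2.png

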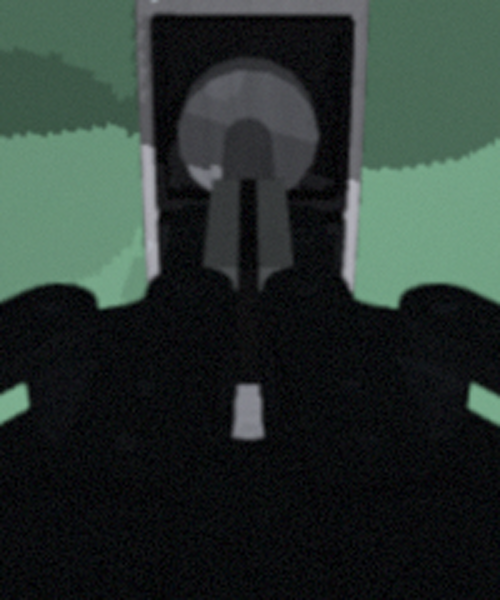

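Run:
```python
from h import *
p,d=get_image("scene"); c=calibration("scene"); W=cloud(d,c)
np.savez("pics/scene_b.npz",p=p,d=d)
for v in range(140,176,2):
    print(v,[ (int(p[v,u].max()),*(W[v,u]*1000).round().tolist()) for u in (382,385,388)])
cv2.imwrite("pics/s3.png",cv2.resize(p[120:190,350:420],(600,600),interpolation=cv2.INTER_CUBIC)[:,:,::-1])
f=np.load("pics/wrist.npz");p,d=f["p"],f["d"];c=calibration("wrist")
K=c["mtx"];v,u=np.indices(d.shape);x=u-K[0,2];y=v-K[1,2];r=np.hypot(x,y);t=np.tan(r/K[0,0])/np.maximum(r,1e-9)*d
W=np.stack([x*t,y*t,d],-1)@c["T"][:3,:3].T+c["T"][:3,3]
print("wrist")
for v in range(228,300,5): print(v,[(W[v,u]*1000).round().tolist() for u in(270,279,288)])
```

```text
140 [(44, 466.0, 267.0, 117.0), (10, 472.0, 270.0, 123.0), (11, 478.0, 272.0, 130.0)]
142 [(64, 369.0, 310.0, -2.0), (33, 470.0, 272.0, 115.0), (4, 479.0, 273.0, 126.0)]
144 [(49, 459.0, 271.0, 98.0), (32, 470.0, 272.0, 110.0), (12, 481.0, 274.0, 121.0)]
146 [(42, 461.0, 272.0, 94.0), (34, 475.0, 271.0, 110.0), (2, 484.0, 273.0, 120.0)]
148 [(31, 468.0, 270.0, 96.0), (42, 475.0, 272.0, 104.0), (20, 483.0, 275.0, 112.0)]
150 [(42, 469.0, 270.0, 92.0), (48, 476.0, 273.0, 100.0), (23, 479.0, 277.0, 102.0)]
152 [(33, 470.0, 271.0, 87.0), (47, 477.0, 274.0, 94.0), (12, 481.0, 278.0, 98.0)]
154 [(32, 471.0, 271.0, 82.0), (49, 481.0, 273.0, 93.0), (15, 482.0, 278.0, 94.0)]
156 [(50, 473.0, 272.0, 78.0), (43, 478.0, 275.0, 84.0), (15, 482.0, 279.0, 88.0)]
158 [(57, 416.0, 298.0, 1.0), (49, 479.0, 276.0, 79.0), (41, 483.0, 280.0, 84.0)]
160 [(54, 469.0, 275.0, 62.0), (48, 475.0, 279.0, 68.0), (73, 473.0, 286.0, 64.0)]
162 [(47, 470.0, 276.0, 56.0), (48, 476.0, 280.0, 62.0), (112, 430.0, 307.0, 4.0)]
164 [(41, 473.0, 276.0, 53.0), (48, 474.0, 281.0, 54.0), (58, 446.0, 301.0, 16.0)]
166 [(41, 4
[... 791 characters left out ...]
[466.0, 291.0, 79.0], [470.0, 292.0, 79.0]]
258 [[463.0, 289.0, 84.0], [466.0, 291.0, 86.0], [470.0, 292.0, 86.0]]
263 [[463.0, 290.0, 91.0], [466.0, 291.0, 91.0], [470.0, 292.0, 91.0]]
268 [[463.0, 290.0, 95.0], [466.0, 291.0, 95.0], [470.0, 292.0, 96.0]]
273 [[463.0, 290.0, 100.0], [466.0, 291.0, 101.0], [470.0, 292.0, 100.0]]
278 [[463.0, 290.0, 105.0], [466.0, 291.0, 104.0], [469.0, 292.0, 105.0]]
283 [[463.0, 290.0, 109.0], [466.0, 291.0, 109.0], [469.0, 292.0, 109.0]]
288 [[463.0, 289.0, 111.0], [466.0, 290.0, 111.0], [469.0, 292.0, 112.0]]
293 [[463.0, 291.0, 118.0], [467.0, 289.0, 112.0], [469.0, 293.0, 118.0]]
298 [[463.0, 291.0, 122.0], [468.0, 286.0, 111.0], [469.0, 293.0, 122.0]]
```

View pics/s3.png

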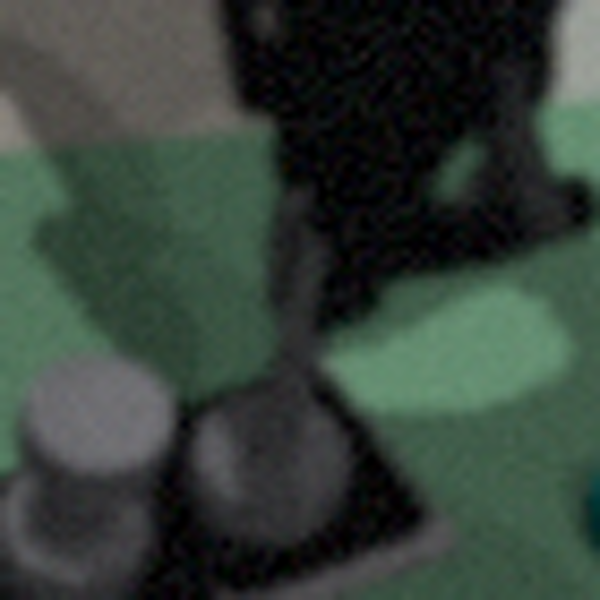

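Both cameras put the shut fingertips at z≈0.078 m, while the reported TCP is at 0.038. So the fingers really end about 40 mm above the TCP I was using, and they closed above the pin. The gripper body shows at z≈0.111. I'll open, go down 30 mm (tips at about 48 mm, body at about 81 mm) and grip again.

>>> move_arm --plan '[{"dx":0,"dy":0,"dz":0,"rx":0,"ry":0,"rz":0},{"dx":0,"dy":0,"dz":0,"rx":0,"ry":0,"rz":0},{"dx":0,"dy":0,"dz":0,"rx":0,"ry":0,"rz":0},{"dx":0,"dy":0,"dz":0,"rx":0,"ry":0,"rz":0},{"dx":0,"dy":0,"dz":-0.04,"rx":0,"ry":0,"rz":0},{"dx":0,"dy":0,"dz":-0.08,"rx":0,"ry":0,"rz":0},{"dx":0,"dy":0,"dz":-0.1,"rx":0,"ry":0,"rz":0},{"dx":0,"dy":0,"dz":-0.1,"rx":0,"ry":0,"rz":0}]' --grip 0

```text
time_s: 3.55
ee_pos: [0.4695, 0.2813, 0.0168]
tool_rot: [-0.001, 0.588, 0.809, -0.001]
contact_force: [-0.6, -0.0, -0.0]
gripper_width: 0.0853
grasp_force: 0.0
```

Run:
```python
from h import *
p,d=get_image("wrist");c=calibration("wrist");s=read_state();print(s["ee_pos"],s["gripper_width"],s["contact_force"])
cv2.imwrite("pics/w4.png",cv2.resize(p[180:420,80:480],(800,480),interpolation=cv2.INTER_CUBIC)[:,:,::-1])
K=c["mtx"];v,u=np.indices(d.shape);x=u-K[0,2];y=v-K[1,2];r=np.hypot(x,y);t=np.tan(r/K[0,0])/np.maximum(r,1e-9)*d
W=np.stack([x*t,y*t,d],-1)@c["T"][:3,:3].T+c["T"][:3,3]
tcp=s["ee_pos"]; a=np.radians(18.1); L=W-tcp
cl=L[...,0]*np.cos(a)+L[...,1]*np.sin(a); rw=-L[...,0]*np.sin(a)+L[...,1]*np.cos(a); z=W[...,2]
m=(d>0)&(abs(rw)<.014)&(abs(cl)>.03)&(abs(cl)<.07)&(z>.019)
for sgn in(1,-1):
    q=m&(cl*sgn>0); h=np.histogram(z[q],np.arange(.015,.14,.005)); print(sgn,dict(zip((h[1][:-1]*1000).round().astype(int).tolist(),h[0].tolist())))
```

```text
[0.46978458 0.28146626 0.01732505] 0.08536777161357961 [ 1.21591495 -0.00628313 -0.62535917]
1 {15: 0, 20: 0, 25: 0, 30: 0, 35: 0, 40: 0, 45: 0, 50: 0, 55: 0, 60: 0, 65: 88, 70: 238, 75: 277, 80: 324, 85: 352, 90: 369, 95: 310, 100: 376, 105: 147, 110: 605, 115: 1567, 120: 1613, 125: 680, 130: 913}
-1 {15: 0, 20: 0, 25: 0, 30: 0, 35: 0, 40: 0, 45: 0, 50: 0, 55: 0, 60: 1, 65: 79, 70: 235, 75: 283, 80: 319, 85: 351, 90: 374, 95: 312, 100: 371, 105: 134, 110: 593, 115: 1487, 120: 1594, 125: 673, 130: 855}
```

View pics/w4.png

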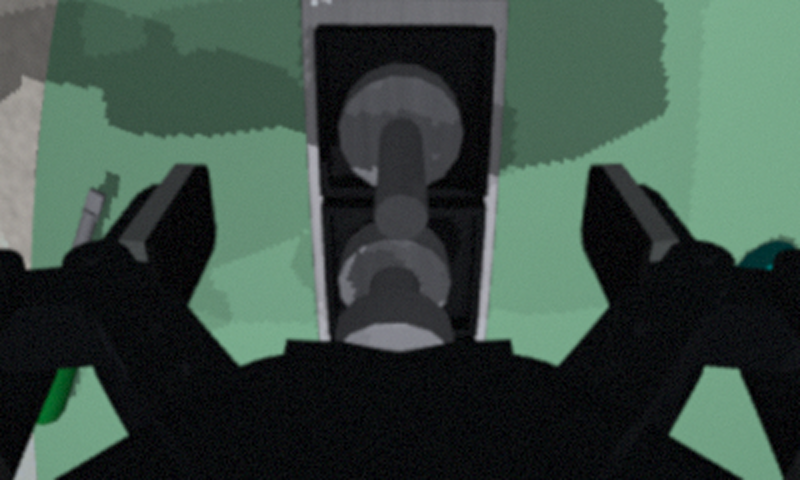

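The open tips are at z≈0.067 with TCP at 0.017, so the offset holds. The pin stands midway between the pads at (400,150). I'll go down 10 mm more and close.

>>> move_arm --plan '[{"dx":0,"dy":0,"dz":-0.02,"rx":0,"ry":0,"rz":0},{"dx":0,"dy":0,"dz":-0.04,"rx":0,"ry":0,"rz":0},{"dx":0,"dy":0,"dz":-0.05,"rx":0,"ry":0,"rz":0},{"dx":0,"dy":0,"dz":-0.05,"rx":0,"ry":0,"rz":0},{"dx":0,"dy":0,"dz":-0.05,"rx":0,"ry":0,"rz":0},{"dx":0,"dy":0,"dz":-0.05,"rx":0,"ry":0,"rz":0},{"dx":0,"dy":0,"dz":-0.05,"rx":0,"ry":0,"rz":0},{"dx":0,"dy":0,"dz":-0.05,"rx":0,"ry":0,"rz":0}]' --grip 1 --force 60

```text
time_s: 4.4
ee_pos: [0.4702, 0.2816, 0.0081]
tool_rot: [0.0, 0.588, 0.809, 0.0]
contact_force: [0.1, 0.3, 1.9]
gripper_width: 0.0101
grasp_force: 58.4
```

Pin gripped (58 N). Lifting.

>>> move_arm --plan '[{"dx":0,"dy":0,"dz":0.03,"rx":0,"ry":0,"rz":0},{"dx":0,"dy":0,"dz":0.1,"rx":0,"ry":0,"rz":0},{"dx":0,"dy":0,"dz":0.2,"rx":0,"ry":0,"rz":0},{"dx":0,"dy":0,"dz":0.32,"rx":0,"ry":0,"rz":0},{"dx":0,"dy":0,"dz":0.44,"rx":0,"ry":0,"rz":0},{"dx":0,"dy":0,"dz":0.53,"rx":0,"ry":0,"rz":0},{"dx":0,"dy":0,"dz":0.58,"rx":0,"ry":0,"rz":0},{"dx":0,"dy":0,"dz":0.6,"rx":0,"ry":0,"rz":0}]'

```text
time_s: 5.2
ee_pos: [0.4704, 0.2817, 0.1289]
tool_rot: [0.0, 0.588, 0.809, 0.001]
contact_force: [0.6, -0.3, -2.1]
gripper_width: 0.0101
grasp_force: 58.5
```

>>> move_arm --plan '[{"dx":0.01,"dy":-0.04,"dz":0,"rx":0,"ry":0,"rz":0},{"dx":0.03,"dy":-0.12,"dz":0,"rx":0,"ry":0,"rz":0},{"dx":0.07,"dy":-0.26,"dz":0,"rx":0,"ry":0,"rz":0},{"dx":0.11,"dy":-0.41,"dz":0,"rx":0,"ry":0,"rz":0},{"dx":0.15,"dy":-0.56,"dz":0,"rx":0,"ry":0,"rz":0},{"dx":0.19,"dy":-0.71,"dz":0,"rx":0,"ry":0,"rz":0},{"dx":0.23,"dy":-0.86,"dz":0,"rx":0,"ry":0,"rz":0},{"dx":0.26,"dy":-1,"dz":0,"rx":0,"ry":0,"rz":0}]'

```text
time_s: 6.0
ee_pos: [0.5217, 0.0796, 0.1266]
tool_rot: [-0.001, 0.588, 0.809, -0.001]
contact_force: [0.1, -1.0, -1.9]
gripper_width: 0.0098
grasp_force: 58.5
```

>>> move_arm --plan '[{"dx":0.03,"dy":-0.14,"dz":0,"rx":0,"ry":0,"rz":0},{"dx":0.06,"dy":-0.27,"dz":0,"rx":0,"ry":0,"rz":0},{"dx":0.1,"dy":-0.4,"dz":0,"rx":0,"ry":0,"rz":0},{"dx":0.13,"dy":-0.52,"dz":0,"rx":0,"ry":0,"rz":0},{"dx":0.16,"dy":-0.64,"dz":0,"rx":0,"ry":0,"rz":0},{"dx":0.2,"dy":-0.76,"dz":0,"rx":0,"ry":0,"rz":0},{"dx":0.23,"dy":-0.88,"dz":0,"rx":0,"ry":0,"rz":0},{"dx":0.26,"dy":-1,"dz":0,"rx":0,"ry":0,"rz":0}]'

```text
time_s: 6.8
ee_pos: [0.5733, -0.1198, 0.1264]
tool_rot: [-0.001, 0.588, 0.809, -0.0]
contact_force: [-0.1, -0.4, -1.2]
gripper_width: 0.01
grasp_force: 58.5
```

>>> move_arm --plan '[{"dx":0.03,"dy":-0.13,"dz":0,"rx":0,"ry":0,"rz":0},{"dx":0.06,"dy":-0.26,"dz":0,"rx":0,"ry":0,"rz":0},{"dx":0.1,"dy":-0.39,"dz":0,"rx":0,"ry":0,"rz":0},{"dx":0.13,"dy":-0.52,"dz":0,"rx":0,"ry":0,"rz":0},{"dx":0.16,"dy":-0.63,"dz":0,"rx":0,"ry":0,"rz":0},{"dx":0.18,"dy":-0.72,"dz":0,"rx":0,"ry":0,"rz":0},{"dx":0.195,"dy":-0.78,"dz":0,"rx":0,"ry":0,"rz":0},{"dx":0.2,"dy":-0.8,"dz":0,"rx":0,"ry":0,"rz":0}]'

```text
time_s: 7.6
ee_pos: [0.6134, -0.2797, 0.1265]
tool_rot: [-0.001, 0.588, 0.809, -0.0]
contact_force: [0.0, 1.0, -2.7]
gripper_width: 0.0102
grasp_force: 58.5
```

Run:
```python
from h import *
p,d=get_image("wrist");c=calibration("wrist");a=p[150:400,130:430]
p2,_=get_image("scene");b=p2[150:300,30:210]
cv2.imwrite("pics/h1.png",np.hstack([cv2.resize(a,(400,333)),cv2.resize(b,(400,333))])[:,:,::-1]);print(read_state()["ee_pos"])
```

```text
[ 0.61367787 -0.27850485  0.12707425]
```

View pics/h1.png

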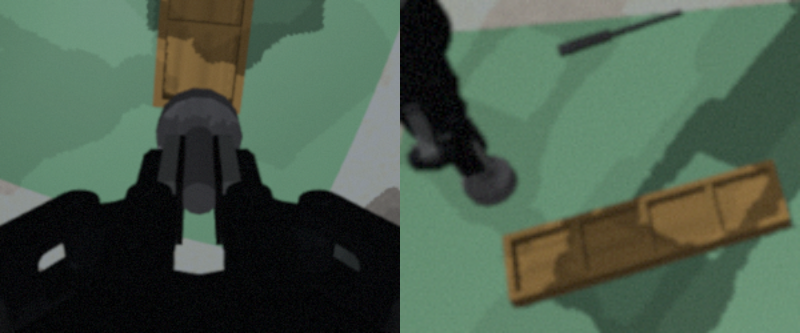

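The die hangs upright in the grip. Lowering into the rightmost pocket.

>>> move_arm --plan '[{"dx":0,"dy":0,"dz":-0.1,"rx":0,"ry":0,"rz":0},{"dx":0,"dy":0,"dz":-0.22,"rx":0,"ry":0,"rz":0},{"dx":0,"dy":0,"dz":-0.34,"rx":0,"ry":0,"rz":0},{"dx":0,"dy":0,"dz":-0.44,"rx":0,"ry":0,"rz":0},{"dx":0,"dy":0,"dz":-0.52,"rx":0,"ry":0,"rz":0},{"dx":0,"dy":0,"dz":-0.57,"rx":0,"ry":0,"rz":0},{"dx":0,"dy":0,"dz":-0.6,"rx":0,"ry":0,"rz":0},{"dx":0,"dy":0,"dz":-0.612,"rx":0,"ry":0,"rz":0}]'

```text
time_s: 8.5
ee_pos: [0.6142, -0.2779, 0.0054]
tool_rot: [-0.0, 0.587, 0.809, 0.0]
contact_force: [0.2, -0.4, -1.2]
gripper_width: 0.0099
grasp_force: 58.5
```

>>> move_arm --plan '[{"dx":0,"dy":0,"dz":0,"rx":0,"ry":0,"rz":0},{"dx":0,"dy":0,"dz":0,"rx":0,"ry":0,"rz":0},{"dx":0,"dy":0,"dz":0,"rx":0,"ry":0,"rz":0},{"dx":0,"dy":0,"dz":0,"rx":0,"ry":0,"rz":0},{"dx":0,"dy":0,"dz":0,"rx":0,"ry":0,"rz":0},{"dx":0,"dy":0,"dz":0.05,"rx":0,"ry":0,"rz":0},{"dx":0,"dy":0,"dz":0.2,"rx":0,"ry":0,"rz":0},{"dx":0,"dy":0,"dz":0.4,"rx":0,"ry":0,"rz":0}]' --grip 0

```text
time_s: 9.3
ee_pos: [0.6129, -0.2777, 0.085]
tool_rot: [-0.002, 0.588, 0.809, -0.0]
contact_force: [1.1, -0.2, 0.4]
gripper_width: 0.0853
grasp_force: 0.0
```

```bash
cat >> h.py <<'E'
def tops(lo=.045,hi=.075):
    # raised blobs in rack region per camera: rack-frame x,y,z (mm)
    a=np.radians(12.6);ex=np.array([np.cos(a),np.sin(a)]);ey=np.array([-np.sin(a),np.cos(a)])
    for n in("top","scene"):
        p,d=get_image(n);c=calibration(n);W=cloud(d,c)
        R=W[...,:2]-[.596,-.197];X=R@ex;Y=R@ey
        m=((abs(X)<.06)&(abs(Y)<.13)&(W[...,2]>.017)&(W[...,2]<.075)).astype(np.uint8)
        N,L,S,C=cv2.connectedComponentsWithStats(m)
        for i in range(1,N):
            q=L==i
            if q.sum()<15: continue
            z=W[...,2][q];t=q&(W[...,2]>np.percentile(z,97)-.004)
            f=q&(abs(W[...,2]-.020)<.002)
            print(n,C[i].round(),"top xyz",(X[t].mean()*1e3).round(1),(Y[t].mean()*1e3).round(1),(W[...,2][t].mean()*1e3).round(1),"foot mid",[((x[f].max()+x[f].min())*500).round(1) for x in(X,Y)] if f.sum()>5 else "")
    return p
E
python3 - <<'E'
from h import *
p=tops(); cv2.imwrite("pics/r1.png",cv2.resize(p[200:300,60:220],(640,400),interpolation=cv2.INTER_CUBIC)[:,:,::-1]); print(read_state()["ee_pos"])
E
```

```text
top [440. 178.] top xyz 0.2 -82.1 67.9 foot mid [np.float64(0.1), np.float64(-86.9)]
top [355. 210.] top xyz -27.6 104.1 17.7 foot mid 
scene [ 94. 262.] top xyz 0.4 -82.5 66.8 foot mid [np.float64(-3.7), np.float64(-82.8)]
[ 0.61751276 -0.28034207  0.09292838]
```

View pics/r1.png

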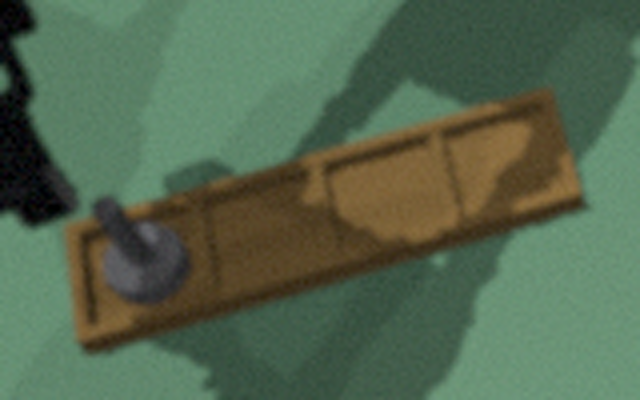

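Pin placed at rack (0.3,-82). Next is the disc die at (485,230).

>>> move_arm --plan '[{"dx":-0.02,"dy":0.08,"dz":0,"rx":0,"ry":0,"rz":0},{"dx":-0.05,"dy":0.2,"dz":0,"rx":0,"ry":0,"rz":0},{"dx":-0.09,"dy":0.35,"dz":0,"rx":0,"ry":0,"rz":0},{"dx":-0.13,"dy":0.5,"dz":0,"rx":0,"ry":0,"rz":0},{"dx":-0.16,"dy":0.64,"dz":0,"rx":0,"ry":0,"rz":0},{"dx":-0.19,"dy":0.77,"dz":0,"rx":0,"ry":0,"rz":0},{"dx":-0.22,"dy":0.89,"dz":0,"rx":0,"ry":0,"rz":0},{"dx":-0.25,"dy":1,"dz":0,"rx":0,"ry":0,"rz":0}]'

```text
time_s: 10.2
ee_pos: [0.5639, -0.0772, 0.086]
tool_rot: [0.0, 0.588, 0.809, 0.0]
contact_force: [-0.8, -0.4, 0.5]
gripper_width: 0.0853
grasp_force: 0.0
```

>>> move_arm --plan '[{"dx":-0.03,"dy":0.12,"dz":0,"rx":0,"ry":0,"rz":0},{"dx":-0.06,"dy":0.25,"dz":0,"rx":0,"ry":0,"rz":0},{"dx":-0.09,"dy":0.38,"dz":0,"rx":0,"ry":0,"rz":0},{"dx":-0.13,"dy":0.5,"dz":0,"rx":0,"ry":0,"rz":0},{"dx":-0.16,"dy":0.64,"dz":0,"rx":0,"ry":0,"rz":0},{"dx":-0.19,"dy":0.77,"dz":0,"rx":0,"ry":0,"rz":0},{"dx":-0.22,"dy":0.89,"dz":0,"rx":0,"ry":0,"rz":0},{"dx":-0.25,"dy":1,"dz":0,"rx":0,"ry":0,"rz":0}]'

```text
time_s: 11.0
ee_pos: [0.5139, 0.1228, 0.086]
tool_rot: [0.0, 0.588, 0.809, 0.0]
contact_force: [0.9, 0.1, -0.1]
gripper_width: 0.0857
grasp_force: 0.0
```

>>> move_arm --plan '[{"dx":-0.04,"dy":0.15,"dz":0,"rx":0,"ry":0,"rz":0},{"dx":-0.08,"dy":0.3,"dz":0,"rx":0,"ry":0,"rz":0},{"dx":-0.12,"dy":0.45,"dz":0,"rx":0,"ry":0,"rz":0},{"dx":-0.145,"dy":0.54,"dz":0,"rx":0,"ry":0,"rz":0},{"dx":-0.145,"dy":0.54,"dz":0,"rx":0,"ry":0,"rz":0},{"dx":-0.145,"dy":0.54,"dz":-0.06,"rx":0,"ry":0,"rz":0},{"dx":-0.145,"dy":0.54,"dz":-0.12,"rx":0,"ry":0,"rz":0},{"dx":-0.145,"dy":0.54,"dz":-0.12,"rx":0,"ry":0,"rz":0}]'

```text
time_s: 11.8
ee_pos: [0.4839, 0.2281, 0.0592]
tool_rot: [-0.001, 0.588, 0.809, -0.002]
contact_force: [0.7, 0.2, -0.0]
gripper_width: 0.0852
grasp_force: 0.0
```

>>> move_arm --plan '[{"dx":0,"dy":0,"dz":-0.06,"rx":0,"ry":0,"rz":0},{"dx":0,"dy":0,"dz":-0.12,"rx":0,"ry":0,"rz":0},{"dx":0,"dy":0,"dz":-0.18,"rx":0,"ry":0,"rz":0},{"dx":0,"dy":0,"dz":-0.23,"rx":0,"ry":0,"rz":0},{"dx":0,"dy":0,"dz":-0.27,"rx":0,"ry":0,"rz":0},{"dx":0,"dy":0,"dz":-0.29,"rx":0,"ry":0,"rz":0},{"dx":0,"dy":0,"dz":-0.3,"rx":0,"ry":0,"rz":0},{"dx":0,"dy":0,"dz":-0.3,"rx":0,"ry":0,"rz":0}]'

```text
time_s: 12.6
ee_pos: [0.4852, 0.2297, 0.0015]
tool_rot: [0.0, 0.588, 0.809, 0.0]
contact_force: [0.4, -0.5, 0.3]
gripper_width: 0.0855
grasp_force: 0.0
```

>>> move_arm --plan '[{"dx":0,"dy":0,"dz":0,"rx":0,"ry":0,"rz":0},{"dx":0,"dy":0,"dz":0,"rx":0,"ry":0,"rz":0},{"dx":0,"dy":0,"dz":0,"rx":0,"ry":0,"rz":0},{"dx":0,"dy":0,"dz":0,"rx":0,"ry":0,"rz":0},{"dx":0,"dy":0,"dz":0,"rx":0,"ry":0,"rz":0},{"dx":0,"dy":0,"dz":0,"rx":0,"ry":0,"rz":0},{"dx":0,"dy":0,"dz":0,"rx":0,"ry":0,"rz":0},{"dx":0,"dy":0,"dz":0,"rx":0,"ry":0,"rz":0}]' --grip 1

```text
time_s: 13.4
ee_pos: [0.4853, 0.2297, 0.002]
tool_rot: [0.0, 0.588, 0.809, 0.0]
contact_force: [-1.6, -0.3, 6.7]
gripper_width: 0.0322
grasp_force: 59.3
```

>>> move_arm --plan '[{"dx":0,"dy":0,"dz":0.03,"rx":0,"ry":0,"rz":0},{"dx":0,"dy":0,"dz":0.1,"rx":0,"ry":0,"rz":0},{"dx":0,"dy":0,"dz":0.2,"rx":0,"ry":0,"rz":0},{"dx":0,"dy":0,"dz":0.32,"rx":0,"ry":0,"rz":0},{"dx":0,"dy":0,"dz":0.44,"rx":0,"ry":0,"rz":0},{"dx":0,"dy":0,"dz":0.53,"rx":0,"ry":0,"rz":0},{"dx":0,"dy":0,"dz":0.58,"rx":0,"ry":0,"rz":0},{"dx":0,"dy":0,"dz":0.6,"rx":0,"ry":0,"rz":0}]'

```text
time_s: 14.2
ee_pos: [0.4854, 0.2297, 0.1223]
tool_rot: [0.0, 0.588, 0.809, 0.0]
contact_force: [0.5, -0.6, -2.2]
gripper_width: 0.0323
grasp_force: 59.6
```

>>> move_arm --plan '[{"dx":0.01,"dy":-0.04,"dz":0,"rx":0,"ry":0,"rz":0},{"dx":0.03,"dy":-0.12,"dz":0,"rx":0,"ry":0,"rz":0},{"dx":0.07,"dy":-0.26,"dz":0,"rx":0,"ry":0,"rz":0},{"dx":0.11,"dy":-0.41,"dz":0,"rx":0,"ry":0,"rz":0},{"dx":0.15,"dy":-0.56,"dz":0,"rx":0,"ry":0,"rz":0},{"dx":0.19,"dy":-0.71,"dz":0,"rx":0,"ry":0,"rz":0},{"dx":0.23,"dy":-0.86,"dz":0,"rx":0,"ry":0,"rz":0},{"dx":0.26,"dy":-1,"dz":0,"rx":0,"ry":0,"rz":0}]'

```text
time_s: 15.0
ee_pos: [0.5367, 0.0276, 0.1201]
tool_rot: [-0.001, 0.588, 0.809, -0.001]
contact_force: [-0.4, 0.2, -2.1]
gripper_width: 0.0324
grasp_force: 59.6
```

>>> move_arm --plan '[{"dx":0.03,"dy":-0.14,"dz":0,"rx":0,"ry":0,"rz":0},{"dx":0.06,"dy":-0.27,"dz":0,"rx":0,"ry":0,"rz":0},{"dx":0.1,"dy":-0.4,"dz":0,"rx":0,"ry":0,"rz":0},{"dx":0.13,"dy":-0.52,"dz":0,"rx":0,"ry":0,"rz":0},{"dx":0.16,"dy":-0.64,"dz":0,"rx":0,"ry":0,"rz":0},{"dx":0.2,"dy":-0.76,"dz":0,"rx":0,"ry":0,"rz":0},{"dx":0.23,"dy":-0.88,"dz":0,"rx":0,"ry":0,"rz":0},{"dx":0.26,"dy":-1,"dz":0,"rx":0,"ry":0,"rz":0}]'

```text
time_s: 15.8
ee_pos: [0.5883, -0.1717, 0.1198]
tool_rot: [-0.001, 0.588, 0.809, -0.0]
contact_force: [-0.1, -0.4, -1.7]
gripper_width: 0.0321
grasp_force: 59.6
```

>>> move_arm --plan '[{"dx":0.02,"dy":-0.1,"dz":0,"rx":0,"ry":0,"rz":0},{"dx":0.045,"dy":-0.19,"dz":0,"rx":0,"ry":0,"rz":0},{"dx":0.065,"dy":-0.25,"dz":0,"rx":0,"ry":0,"rz":0},{"dx":0.065,"dy":-0.27,"dz":0,"rx":0,"ry":0,"rz":0},{"dx":0.065,"dy":-0.27,"dz":0,"rx":0,"ry":0,"rz":0},{"dx":0.065,"dy":-0.27,"dz":0,"rx":0,"ry":0,"rz":0},{"dx":0.065,"dy":-0.27,"dz":0,"rx":0,"ry":0,"rz":0},{"dx":0.065,"dy":-0.27,"dz":0,"rx":0,"ry":0,"rz":0}]'

```text
time_s: 16.6
ee_pos: [0.6022, -0.2237, 0.1217]
tool_rot: [0.0, 0.587, 0.809, 0.0]
contact_force: [0.2, -0.9, -2.3]
gripper_width: 0.0318
grasp_force: 59.6
```

>>> move_arm --plan '[{"dx":0,"dy":0,"dz":-0.1,"rx":0,"ry":0,"rz":0},{"dx":0,"dy":0,"dz":-0.22,"rx":0,"ry":0,"rz":0},{"dx":0,"dy":0,"dz":-0.34,"rx":0,"ry":0,"rz":0},{"dx":0,"dy":0,"dz":-0.44,"rx":0,"ry":0,"rz":0},{"dx":0,"dy":0,"dz":-0.51,"rx":0,"ry":0,"rz":0},{"dx":0,"dy":0,"dz":-0.56,"rx":0,"ry":0,"rz":0},{"dx":0,"dy":0,"dz":-0.59,"rx":0,"ry":0,"rz":0},{"dx":0,"dy":0,"dz":-0.6,"rx":0,"ry":0,"rz":0}]'

```text
time_s: 17.4
ee_pos: [0.6022, -0.2244, 0.0014]
tool_rot: [0.0, 0.588, 0.809, 0.0]
contact_force: [-0.2, -0.8, -1.1]
gripper_width: 0.0318
grasp_force: 59.7
```

>>> move_arm --plan '[{"dx":0,"dy":0,"dz":-0.01,"rx":0,"ry":0,"rz":0},{"dx":0,"dy":0,"dz":-0.017,"rx":0,"ry":0,"rz":0},{"dx":0,"dy":0,"dz":-0.017,"rx":0,"ry":0,"rz":0},{"dx":0,"dy":0,"dz":-0.017,"rx":0,"ry":0,"rz":0},{"dx":0,"dy":0,"dz":-0.017,"rx":0,"ry":0,"rz":0},{"dx":0,"dy":0,"dz":-0.017,"rx":0,"ry":0,"rz":0},{"dx":0,"dy":0,"dz":-0.017,"rx":0,"ry":0,"rz":0},{"dx":0,"dy":0,"dz":-0.017,"rx":0,"ry":0,"rz":0}]'

```text
time_s: 18.2
ee_pos: [0.6026, -0.2247, -0.001]
tool_rot: [0.001, 0.588, 0.809, 0.0]
contact_force: [-0.9, -0.5, 5.7]
gripper_width: 0.0318
grasp_force: 60.0
```

>>> move_arm --plan '[{"dx":0,"dy":0,"dz":0,"rx":0,"ry":0,"rz":0},{"dx":0,"dy":0,"dz":0,"rx":0,"ry":0,"rz":0},{"dx":0,"dy":0,"dz":0,"rx":0,"ry":0,"rz":0},{"dx":0,"dy":0,"dz":0,"rx":0,"ry":0,"rz":0},{"dx":0,"dy":0,"dz":0,"rx":0,"ry":0,"rz":0},{"dx":0,"dy":0,"dz":0.05,"rx":0,"ry":0,"rz":0},{"dx":0,"dy":0,"dz":0.2,"rx":0,"ry":0,"rz":0},{"dx":0,"dy":0,"dz":0.4,"rx":0,"ry":0,"rz":0}]' --grip 0

```text
time_s: 19.0
ee_pos: [0.6009, -0.2238, 0.0777]
tool_rot: [-0.002, 0.588, 0.809, -0.0]
contact_force: [0.5, -0.9, 0.3]
gripper_width: 0.0857
grasp_force: 0.0
```

Run:
```python
from h import *
p=tops(); cv2.imwrite("pics/r2.png",p[:,:,::-1]); print(read_state()["ee_pos"])
```

```text
top [416. 182.] top xyz -0.3 -25.7 60.6 foot mid [np.float64(4.6), np.float64(-22.2)]
top [379. 178.] top xyz 28.3 39.1 18.1 foot mid [np.float64(28.5), np.float64(38.1)]
scene [124. 251.] top xyz 1.8 -24.4 59.5 foot mid [np.float64(3.5), np.float64(-26.6)]
scene [ 94. 262.] top xyz 0.9 -82.7 67.4 foot mid [np.float64(0.9), np.float64(-83.0)]
[ 0.60562527 -0.2260898   0.08504479]
```

Disc seated at rack (0.5,-25), top at 60 mm. Next is the square die at (503,179).

>>> move_arm --plan '[{"dx":-0.02,"dy":0.08,"dz":0,"rx":0,"ry":0,"rz":0},{"dx":-0.05,"dy":0.2,"dz":0,"rx":0,"ry":0,"rz":0},{"dx":-0.09,"dy":0.35,"dz":0,"rx":0,"ry":0,"rz":0},{"dx":-0.13,"dy":0.5,"dz":0,"rx":0,"ry":0,"rz":0},{"dx":-0.16,"dy":0.64,"dz":0,"rx":0,"ry":0,"rz":0},{"dx":-0.19,"dy":0.77,"dz":0,"rx":0,"ry":0,"rz":0},{"dx":-0.22,"dy":0.89,"dz":0,"rx":0,"ry":0,"rz":0},{"dx":-0.25,"dy":1,"dz":0,"rx":0,"ry":0,"rz":0}]'

```text
time_s: 19.9
ee_pos: [0.5518, -0.0232, 0.0785]
tool_rot: [0.0, 0.588, 0.809, 0.0]
contact_force: [0.8, -0.4, 0.5]
gripper_width: 0.0855
grasp_force: 0.0
```

>>> move_arm --plan '[{"dx":-0.03,"dy":0.12,"dz":0,"rx":0,"ry":0,"rz":0},{"dx":-0.06,"dy":0.25,"dz":0,"rx":0,"ry":0,"rz":0},{"dx":-0.1,"dy":0.4,"dz":0,"rx":0,"ry":0,"rz":0},{"dx":-0.14,"dy":0.56,"dz":0,"rx":0,"ry":0,"rz":0},{"dx":-0.18,"dy":0.72,"dz":0,"rx":0,"ry":0,"rz":0},{"dx":-0.22,"dy":0.88,"dz":0,"rx":0,"ry":0,"rz":0},{"dx":-0.245,"dy":1,"dz":0,"rx":0,"ry":0,"rz":0},{"dx":-0.245,"dy":1,"dz":0,"rx":0,"ry":0,"rz":0}]'

```text
time_s: 20.7
ee_pos: [0.5023, 0.1783, 0.0785]
tool_rot: [-0.0, 0.586, 0.81, 0.0]
contact_force: [-0.5, -0.8, -0.3]
gripper_width: 0.0854
grasp_force: 0.0
```

>>> move_arm --plan '[{"dx":0,"dy":0.017,"dz":-0.05,"rx":0,"ry":0,"rz":0},{"dx":0,"dy":0.017,"dz":-0.13,"rx":0,"ry":0,"rz":0},{"dx":0,"dy":0.017,"dz":-0.21,"rx":0,"ry":0,"rz":0},{"dx":0,"dy":0.017,"dz":-0.28,"rx":0,"ry":0,"rz":0},{"dx":0,"dy":0.017,"dz":-0.34,"rx":0,"ry":0,"rz":0},{"dx":0,"dy":0.017,"dz":-0.38,"rx":0,"ry":0,"rz":0},{"dx":0,"dy":0.017,"dz":-0.39,"rx":0,"ry":0,"rz":0},{"dx":0,"dy":0.017,"dz":-0.39,"rx":0,"ry":0,"rz":0}]'

```text
time_s: 21.5
ee_pos: [0.5032, 0.1788, -0.0]
tool_rot: [-0.0, 0.588, 0.809, -0.0]
contact_force: [-0.1, -0.5, -0.2]
gripper_width: 0.0855
grasp_force: 0.0
```

>>> move_arm --plan '[{"dx":0,"dy":0,"dz":0,"rx":0,"ry":0,"rz":0},{"dx":0,"dy":0,"dz":0,"rx":0,"ry":0,"rz":0},{"dx":0,"dy":0,"dz":0,"rx":0,"ry":0,"rz":0},{"dx":0,"dy":0,"dz":0,"rx":0,"ry":0,"rz":0},{"dx":0,"dy":0,"dz":0,"rx":0,"ry":0,"rz":0},{"dx":0,"dy":0,"dz":0,"rx":0,"ry":0,"rz":0},{"dx":0,"dy":0,"dz":0,"rx":0,"ry":0,"rz":0},{"dx":0,"dy":0,"dz":0,"rx":0,"ry":0,"rz":0}]' --grip 1

```text
time_s: 22.3
ee_pos: [0.5033, 0.1791, 0.0005]
tool_rot: [0.0, 0.588, 0.809, 0.0]
contact_force: [-1.2, -0.9, 5.9]
gripper_width: 0.0233
grasp_force: 59.6
```

>>> move_arm --plan '[{"dx":0,"dy":0,"dz":0.03,"rx":0,"ry":0,"rz":0},{"dx":0,"dy":0,"dz":0.1,"rx":0,"ry":0,"rz":0},{"dx":0,"dy":0,"dz":0.2,"rx":0,"ry":0,"rz":0},{"dx":0,"dy":0,"dz":0.32,"rx":0,"ry":0,"rz":0},{"dx":0,"dy":0,"dz":0.44,"rx":0,"ry":0,"rz":0},{"dx":0,"dy":0,"dz":0.53,"rx":0,"ry":0,"rz":0},{"dx":0,"dy":0,"dz":0.58,"rx":0,"ry":0,"rz":0},{"dx":0,"dy":0,"dz":0.6,"rx":0,"ry":0,"rz":0}]'

```text
time_s: 23.1
ee_pos: [0.5033, 0.1791, 0.1208]
tool_rot: [0.0, 0.588, 0.809, 0.0]
contact_force: [0.3, -0.4, -2.6]
gripper_width: 0.0228
grasp_force: 59.1
```

>>> move_arm --plan '[{"dx":0.01,"dy":-0.04,"dz":0,"rx":0,"ry":0,"rz":0},{"dx":0.03,"dy":-0.12,"dz":0,"rx":0,"ry":0,"rz":0},{"dx":0.07,"dy":-0.26,"dz":0,"rx":0,"ry":0,"rz":0},{"dx":0.11,"dy":-0.41,"dz":0,"rx":0,"ry":0,"rz":0},{"dx":0.15,"dy":-0.56,"dz":0,"rx":0,"ry":0,"rz":0},{"dx":0.19,"dy":-0.71,"dz":0,"rx":0,"ry":0,"rz":0},{"dx":0.22,"dy":-0.86,"dz":0,"rx":0,"ry":0,"rz":0},{"dx":0.25,"dy":-1,"dz":0,"rx":0,"ry":0,"rz":0}]'

```text
time_s: 23.9
ee_pos: [0.5525, -0.0229, 0.1186]
tool_rot: [-0.001, 0.588, 0.809, -0.001]
contact_force: [0.4, 0.1, -2.6]
gripper_width: 0.0227
grasp_force: 59.1
```

>>> move_arm --plan '[{"dx":0.03,"dy":-0.13,"dz":0,"rx":0,"ry":0,"rz":0},{"dx":0.06,"dy":-0.26,"dz":0,"rx":0,"ry":0,"rz":0},{"dx":0.1,"dy":-0.39,"dz":0,"rx":0,"ry":0,"rz":0},{"dx":0.13,"dy":-0.52,"dz":0,"rx":0,"ry":0,"rz":0},{"dx":0.16,"dy":-0.63,"dz":0,"rx":0,"ry":0,"rz":0},{"dx":0.18,"dy":-0.71,"dz":0,"rx":0,"ry":0,"rz":0},{"dx":0.185,"dy":-0.745,"dz":0,"rx":0,"ry":0,"rz":0},{"dx":0.185,"dy":-0.745,"dz":0,"rx":0,"ry":0,"rz":0}]'

```text
time_s: 24.7
ee_pos: [0.5897, -0.1705, 0.1193]
tool_rot: [-0.001, 0.588, 0.809, -0.0]
contact_force: [0.6, 0.8, -2.2]
gripper_width: 0.0229
grasp_force: 59.0
```

>>> move_arm --plan '[{"dx":0,"dy":0,"dz":-0.08,"rx":0,"ry":0,"rz":0},{"dx":0,"dy":0,"dz":-0.22,"rx":0,"ry":0,"rz":0},{"dx":0,"dy":0,"dz":-0.34,"rx":0,"ry":0,"rz":0},{"dx":0,"dy":0,"dz":-0.45,"rx":0,"ry":0,"rz":0},{"dx":0,"dy":0,"dz":-0.53,"rx":0,"ry":0,"rz":0},{"dx":0,"dy":0,"dz":-0.58,"rx":0,"ry":0,"rz":0},{"dx":0,"dy":0,"dz":-0.605,"rx":0,"ry":0,"rz":0},{"dx":0,"dy":0,"dz":-0.615,"rx":0,"ry":0,"rz":0}]'

```text
time_s: 25.5
ee_pos: [0.5899, -0.1692, -0.0025]
tool_rot: [-0.0, 0.587, 0.809, 0.0]
contact_force: [-5.5, 2.8, 9.9]
gripper_width: 0.0226
grasp_force: 60.5
```

>>> move_arm --plan '[{"dx":0,"dy":0,"dz":0,"rx":0,"ry":0,"rz":0},{"dx":0,"dy":0,"dz":0,"rx":0,"ry":0,"rz":0},{"dx":0,"dy":0,"dz":0,"rx":0,"ry":0,"rz":0},{"dx":0,"dy":0,"dz":0,"rx":0,"ry":0,"rz":0},{"dx":0,"dy":0,"dz":0,"rx":0,"ry":0,"rz":0},{"dx":0,"dy":0,"dz":0.05,"rx":0,"ry":0,"rz":0},{"dx":0,"dy":0,"dz":0.2,"rx":0,"ry":0,"rz":0},{"dx":0,"dy":0,"dz":0.4,"rx":0,"ry":0,"rz":0}]' --grip 0

```text
time_s: 26.3
ee_pos: [0.5889, -0.1695, 0.0769]
tool_rot: [-0.002, 0.588, 0.809, -0.0]
contact_force: [1.4, -0.0, 0.6]
gripper_width: 0.0853
grasp_force: 0.0
```

Run:
```python
from h import *
p=tops(); print(read_state()["ee_pos"])
```

```text
top [442. 183.] top xyz -10.6 -86.1 20.7 foot mid [np.float64(-10.9), np.float64(-84.8)]
top [384. 188.] top xyz 4.6 36.6 60.7 foot mid [np.float64(1.9), np.float64(38.8)]
scene [156. 244.] top xyz 3.0 32.0 59.3 foot mid [np.float64(3.2), np.float64(29.2)]
scene [124. 250.] top xyz 0.6 -26.3 59.5 foot mid [np.float64(3.1), np.float64(-26.7)]
scene [ 94. 262.] top xyz 0.5 -83.0 67.2 foot mid [np.float64(-0.1), np.float64(-83.1)]
[ 0.59372278 -0.17147315  0.08368241]
```

>>> move_arm --plan '[{"dx":-0.02,"dy":0.08,"dz":0,"rx":0,"ry":0,"rz":0},{"dx":-0.05,"dy":0.2,"dz":0,"rx":0,"ry":0,"rz":0},{"dx":-0.08,"dy":0.35,"dz":0,"rx":0,"ry":0,"rz":0},{"dx":-0.12,"dy":0.5,"dz":0,"rx":0,"ry":0,"rz":0},{"dx":-0.15,"dy":0.64,"dz":0,"rx":0,"ry":0,"rz":0},{"dx":-0.18,"dy":0.77,"dz":0,"rx":0,"ry":0,"rz":0},{"dx":-0.21,"dy":0.89,"dz":0,"rx":0,"ry":0,"rz":0},{"dx":-0.24,"dy":1,"dz":0,"rx":0,"ry":0,"rz":0}]'

```text
time_s: 27.2
ee_pos: [0.5402, 0.0322, 0.0761]
tool_rot: [-0.001, 0.587, 0.809, -0.001]
contact_force: [-0.5, 0.6, 0.1]
gripper_width: 0.0852
grasp_force: 0.0
```

>>> move_arm --plan '[{"dx":-0.03,"dy":0.12,"dz":0,"rx":0,"ry":0,"rz":0},{"dx":-0.06,"dy":0.24,"dz":0,"rx":0,"ry":0,"rz":0},{"dx":-0.09,"dy":0.36,"dz":0,"rx":0,"ry":0,"rz":0},{"dx":-0.11,"dy":0.455,"dz":0,"rx":0,"ry":0,"rz":0},{"dx":-0.11,"dy":0.455,"dz":0,"rx":0,"ry":0,"rz":0},{"dx":-0.11,"dy":0.455,"dz":0,"rx":0,"ry":0,"rz":0},{"dx":-0.11,"dy":0.455,"dz":0,"rx":0,"ry":0,"rz":0},{"dx":-0.11,"dy":0.455,"dz":0,"rx":0,"ry":0,"rz":0}]'

```text
time_s: 28.0
ee_pos: [0.5201, 0.1203, 0.0769]
tool_rot: [-0.0, 0.588, 0.809, -0.0]
contact_force: [-0.4, -0.4, -0.7]
gripper_width: 0.0852
grasp_force: 0.0
```

Run:
```python
from h import *
p=tops(); print(read_state()["ee_pos"]); cv2.imwrite("pics/r3.png",cv2.resize(p[140:300,60:340],(800,457),interpolation=cv2.INTER_CUBIC)[:,:,::-1])
```

```text
top [440. 178.] top xyz 0.1 -81.6 67.9 foot mid [np.float64(0.2), np.float64(-88.4)]
top [416. 182.] top xyz -0.8 -25.4 60.5 foot mid [np.float64(-0.5), np.float64(-22.2)]
top [388. 189.] top xyz -0.2 29.9 60.6 foot mid [np.float64(-0.3), np.float64(32.5)]
scene [155. 242.] top xyz 0.2 29.6 59.5 foot mid [np.float64(3.6), np.float64(29.6)]
scene [123. 250.] top xyz 0.5 -26.6 59.7 foot mid [np.float64(3.2), np.float64(-26.8)]
scene [ 94. 262.] top xyz 0.7 -82.8 67.0 foot mid [np.float64(0.6), np.float64(-83.0)]
[0.52023495 0.12030951 0.07702792]
```

View pics/r3.png

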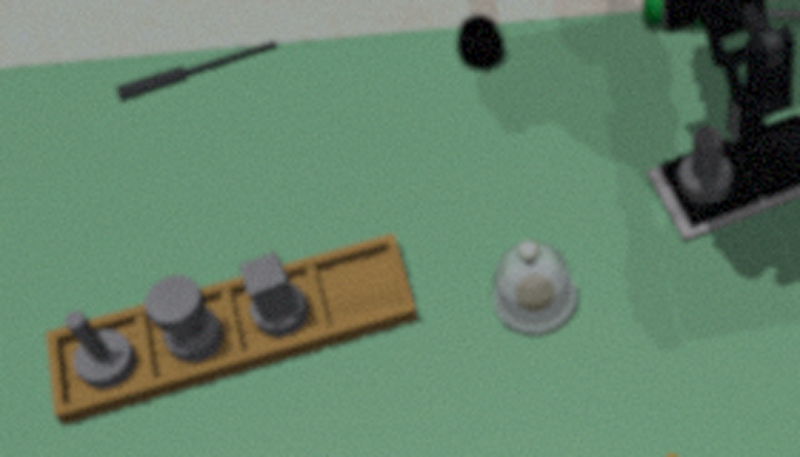

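Pin (104,355), disc (190,330) and square (278,295) stand in their pockets, the dome at (535,290) hasn't moved, and the last pocket is free. Now the round die.

>>> move_arm --plan '[{"dx":0,"dy":0,"dz":-0.05,"rx":0,"ry":0,"rz":0},{"dx":0,"dy":0,"dz":-0.13,"rx":0,"ry":0,"rz":0},{"dx":0,"dy":0,"dz":-0.21,"rx":0,"ry":0,"rz":0},{"dx":0,"dy":0,"dz":-0.28,"rx":0,"ry":0,"rz":0},{"dx":0,"dy":0,"dz":-0.33,"rx":0,"ry":0,"rz":0},{"dx":0,"dy":0,"dz":-0.36,"rx":0,"ry":0,"rz":0},{"dx":0,"dy":0,"dz":-0.375,"rx":0,"ry":0,"rz":0},{"dx":0,"dy":0,"dz":-0.375,"rx":0,"ry":0,"rz":0}]'

```text
time_s: 28.9
ee_pos: [0.5201, 0.121, 0.002]
tool_rot: [-0.0, 0.588, 0.809, -0.0]
contact_force: [-0.4, -0.3, 1.3]
gripper_width: 0.0857
grasp_force: 0.0
```

>>> move_arm --plan '[{"dx":0,"dy":0,"dz":0,"rx":0,"ry":0,"rz":0},{"dx":0,"dy":0,"dz":0,"rx":0,"ry":0,"rz":0},{"dx":0,"dy":0,"dz":0,"rx":0,"ry":0,"rz":0},{"dx":0,"dy":0,"dz":0,"rx":0,"ry":0,"rz":0},{"dx":0,"dy":0,"dz":0,"rx":0,"ry":0,"rz":0},{"dx":0,"dy":0,"dz":0,"rx":0,"ry":0,"rz":0},{"dx":0,"dy":0,"dz":0,"rx":0,"ry":0,"rz":0},{"dx":0,"dy":0,"dz":0,"rx":0,"ry":0,"rz":0}]' --grip 1

```text
time_s: 29.7
ee_pos: [0.5203, 0.121, 0.0025]
tool_rot: [0.0, 0.588, 0.809, 0.0]
contact_force: [-1.9, -0.1, 5.7]
gripper_width: 0.0185
grasp_force: 58.5
```

>>> move_arm --plan '[{"dx":0,"dy":0,"dz":0.03,"rx":0,"ry":0,"rz":0},{"dx":0,"dy":0,"dz":0.1,"rx":0,"ry":0,"rz":0},{"dx":0,"dy":0,"dz":0.2,"rx":0,"ry":0,"rz":0},{"dx":0,"dy":0,"dz":0.32,"rx":0,"ry":0,"rz":0},{"dx":0,"dy":0,"dz":0.44,"rx":0,"ry":0,"rz":0},{"dx":0,"dy":0,"dz":0.53,"rx":0,"ry":0,"rz":0},{"dx":0,"dy":0,"dz":0.58,"rx":0,"ry":0,"rz":0},{"dx":0,"dy":0,"dz":0.6,"rx":0,"ry":0,"rz":0}]'

```text
time_s: 30.5
ee_pos: [0.5204, 0.121, 0.1229]
tool_rot: [0.0, 0.588, 0.809, 0.0]
contact_force: [0.5, -0.0, -1.2]
gripper_width: 0.0181
grasp_force: 58.6
```

>>> move_arm --plan '[{"dx":0.01,"dy":-0.04,"dz":0,"rx":0,"ry":0,"rz":0},{"dx":0.03,"dy":-0.12,"dz":0,"rx":0,"ry":0,"rz":0},{"dx":0.06,"dy":-0.23,"dz":0,"rx":0,"ry":0,"rz":0},{"dx":0.09,"dy":-0.35,"dz":0,"rx":0,"ry":0,"rz":0},{"dx":0.12,"dy":-0.47,"dz":0,"rx":0,"ry":0,"rz":0},{"dx":0.15,"dy":-0.59,"dz":0,"rx":0,"ry":0,"rz":0},{"dx":0.18,"dy":-0.7,"dz":0,"rx":0,"ry":0,"rz":0},{"dx":0.2,"dy":-0.8,"dz":0,"rx":0,"ry":0,"rz":0}]'

```text
time_s: 31.3
ee_pos: [0.5597, -0.0407, 0.1206]
tool_rot: [-0.001, 0.588, 0.809, -0.001]
contact_force: [0.3, 1.1, -1.3]
gripper_width: 0.0181
grasp_force: 58.6
```

>>> move_arm --plan '[{"dx":0.02,"dy":-0.1,"dz":0,"rx":0,"ry":0,"rz":0},{"dx":0.045,"dy":-0.19,"dz":0,"rx":0,"ry":0,"rz":0},{"dx":0.065,"dy":-0.27,"dz":0,"rx":0,"ry":0,"rz":0},{"dx":0.08,"dy":-0.33,"dz":0,"rx":0,"ry":0,"rz":0},{"dx":0.09,"dy":-0.37,"dz":0,"rx":0,"ry":0,"rz":0},{"dx":0.09,"dy":-0.385,"dz":0,"rx":0,"ry":0,"rz":0},{"dx":0.09,"dy":-0.385,"dz":0,"rx":0,"ry":0,"rz":0},{"dx":0.09,"dy":-0.385,"dz":0,"rx":0,"ry":0,"rz":0}]'

```text
time_s: 32.1
ee_pos: [0.578, -0.1154, 0.1222]
tool_rot: [-0.0, 0.587, 0.809, 0.0]
contact_force: [-0.2, -0.2, -1.3]
gripper_width: 0.0182
grasp_force: 58.6
```

>>> move_arm --plan '[{"dx":0,"dy":0,"dz":-0.08,"rx":0,"ry":0,"rz":0},{"dx":0,"dy":0,"dz":-0.22,"rx":0,"ry":0,"rz":0},{"dx":0,"dy":0,"dz":-0.34,"rx":0,"ry":0,"rz":0},{"dx":0,"dy":0,"dz":-0.45,"rx":0,"ry":0,"rz":0},{"dx":0,"dy":0,"dz":-0.53,"rx":0,"ry":0,"rz":0},{"dx":0,"dy":0,"dz":-0.58,"rx":0,"ry":0,"rz":0},{"dx":0,"dy":0,"dz":-0.605,"rx":0,"ry":0,"rz":0},{"dx":0,"dy":0,"dz":-0.614,"rx":0,"ry":0,"rz":0}]'

```text
time_s: 32.9
ee_pos: [0.5781, -0.1156, -0.0004]
tool_rot: [-0.0, 0.587, 0.809, -0.0]
contact_force: [-4.7, 0.6, 7.2]
gripper_width: 0.018
grasp_force: 59.2
```

>>> move_arm --plan '[{"dx":0,"dy":0,"dz":0,"rx":0,"ry":0,"rz":0},{"dx":0,"dy":0,"dz":0,"rx":0,"ry":0,"rz":0},{"dx":0,"dy":0,"dz":0,"rx":0,"ry":0,"rz":0},{"dx":0,"dy":0,"dz":0,"rx":0,"ry":0,"rz":0},{"dx":0,"dy":0,"dz":0,"rx":0,"ry":0,"rz":0},{"dx":0,"dy":0,"dz":0.05,"rx":0,"ry":0,"rz":0},{"dx":0,"dy":0,"dz":0.2,"rx":0,"ry":0,"rz":0},{"dx":0,"dy":0,"dz":0.4,"rx":0,"ry":0,"rz":0}]' --grip 0

```text
time_s: 33.7
ee_pos: [0.5768, -0.1156, 0.0792]
tool_rot: [-0.002, 0.588, 0.809, -0.001]
contact_force: [0.1, -0.3, 0.4]
gripper_width: 0.0857
grasp_force: 0.0
```

>>> move_arm --plan '[{"dx":0,"dy":0,"dz":0.2,"rx":0,"ry":0,"rz":0},{"dx":-0.1,"dy":0.1,"dz":0.4,"rx":0,"ry":0,"rz":0},{"dx":-0.2,"dy":0.25,"dz":0.5,"rx":0,"ry":0,"rz":0},{"dx":-0.3,"dy":0.4,"dz":0.5,"rx":0,"ry":0,"rz":0},{"dx":-0.4,"dy":0.55,"dz":0.5,"rx":0,"ry":0,"rz":0},{"dx":-0.5,"dy":0.7,"dz":0.5,"rx":0,"ry":0,"rz":0},{"dx":-0.5,"dy":0.8,"dz":0.5,"rx":0,"ry":0,"rz":0},{"dx":-0.5,"dy":0.8,"dz":0.5,"rx":0,"ry":0,"rz":0}]'

```text
time_s: 34.5
ee_pos: [0.4777, 0.046, 0.1804]
tool_rot: [0.001, 0.587, 0.81, 0.001]
contact_force: [0.1, -0.4, 0.1]
gripper_width: 0.0854
grasp_force: 0.0
```

Run:
```python
from h import *
p=tops(); s=read_state();print(s["ee_pos"],s["time_s"]); cv2.imwrite("pics/r4.png",cv2.resize(p[140:300,60:340],(800,457),interpolation=cv2.INTER_CUBIC)[:,:,::-1])
```

```text
top [449. 165.] top xyz 22.5 -111.4 17.7 foot mid 
top [440. 178.] top xyz 0.1 -81.8 67.7 foot mid [np.float64(-0.1), np.float64(-87.5)]
top [416. 182.] top xyz -0.6 -25.5 60.4 foot mid [np.float64(-0.3), np.float64(-22.0)]
top [388. 189.] top xyz -0.4 30.0 60.3 foot mid [np.float64(-0.3), np.float64(32.0)]
top [362. 195.] top xyz 0.0 84.4 60.1 foot mid [np.float64(0.0), np.float64(84.4)]
scene [185. 236.] top xyz 1.1 83.9 59.7 foot mid [np.float64(2.5), np.float64(83.8)]
scene [155. 242.] top xyz 0.4 29.3 59.8 foot mid [np.float64(-4.4), np.float64(28.0)]
scene [124. 250.] top xyz 0.5 -26.6 59.6 foot mid [np.float64(2.7), np.float64(-26.5)]
scene [ 94. 262.] top xyz 0.7 -82.6 67.7 foot mid [np.float64(0.6), np.float64(-82.9)]
[0.47843816 0.0439204  0.18000464] 34.6
```

View pics/r4.png

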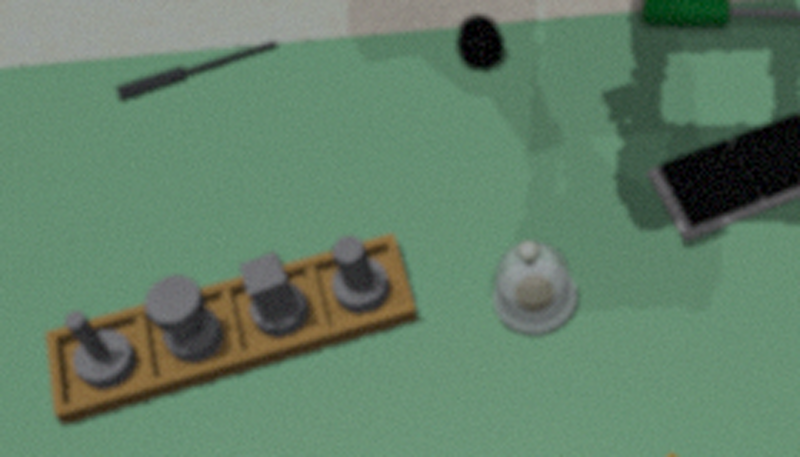

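All four dies stand upright in their pockets (104,355; 190,330; 278,295; 360,280), within 3 mm of centre. The dome at (535,290) is undisturbed and the arm is clear, so I'm handing in.

```bash
python3 -c "
from bench import *
print(finish_job())"
```

```text
the job is handed in; nothing more can be done
None
```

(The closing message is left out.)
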